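Feed the filter cartridge home with the push stick

TASK

Fit the small grey cartridge into the water filter unit: take the wooden push stick and, touching the cartridge only with the stick, feed it from the open tray along the narrow covered channel until it meets the end stop hidden inside. Then keep it pressed against the stop with a steady push of about 12 N for a second, and never push it with more than 20 N. Finally draw the stick right out and lay it flat on the worktop, clear of the unit and standing on its long narrow underside as it was found, without disturbing the mug, the salt shaker or the tin.

Things in the scene. Friction and masses are not known exactly. Their poses are not given: they have to be found in the camera images.
- unit: White plastic water filter unit, fixed, 182 mm long (x = -85 to 97 mm) and 90 mm wide; covered part 62 mm high, with a round grey cap on top (to 77 mm). Origin on the worktop on the channel's centre line; x points along the channel, the way the cartridge goes in; z up. Base plate 6 mm thick; its top is the floor of tray and channel.
- tray (a point): Point on the floor of the open tray (unit frame x = -66, y = 0, z = 6 mm). The tray runs from x = -85 to -10 mm; its side walls reach 22 mm above the worktop. It is 46 mm wide, and from x = -50 mm on its walls funnel in to 28 mm at the channel mouth.
- mouth (a point): Middle of the channel mouth, on its floor (unit frame x = -10, y = 0, z = 6 mm). From here the channel is covered: 28 mm wide, 22 mm high inside (z = 6 to 28 mm), centred on y = 0.
- pads (a point): Point between two sprung side pads hidden in the channel (unit frame x = 50, y = 0, z = 6 mm). From when the cartridge's nose comes here they drag on it with about 1 to 5 N as it is pushed on, and they hold it where it is left.
- channel_end (a point): Closed far end of the channel (unit frame x = 90, y = 0, z = 6 mm). Before it, a rigid end stop is hidden: its face is set anywhere from x = 64 to 82 mm, differs each time, and cannot be seen or measured, only felt.
- cartridge: Grey plastic block, 40 mm long (its x) by 26 mm wide by 18 mm high, upright edges rounded 5 mm, about 45 g, lying in the tray with its x roughly along the channel. Origin: centre of its underside; z up.
- nose (a point): Middle of the leading end face of the cartridge, 20 mm ahead of its origin and 9 mm up.
- stick: Wooden push stick lying on the worktop, 190 mm long (its x) and 20 mm wide throughout, about 70 g. The foot is 14 mm high over the whole length; at the rear a raised handle block from x = -90 to -20 mm is 42 mm high. Origin: centre of the underside at mid length; x points to the pushing tip, z up.
- stick_tip (a point): Middle of the flat pushing end of the stick (stick frame x = 95 mm, z = 7 mm).
- stick_handle (a point): Middle of the handle where it is gripped across its 20 mm width (stick frame x = -55 mm, z = 27 mm), 150 mm behind the tip.
- mug: White mug, 83 mm across and 86 mm high; origin at the centre of its underside. Leave alone.
- salt: Salt shaker, 44 mm across and 90 mm high; origin at the centre of its underside. Leave alone.
- tin: Food tin, 76 mm across and 58 mm high; origin at the centre of its underside. Leave alone.
There are look-alikes about, which are no part of the job. There is more than one size of the cartridge; the one meant has the size given above.

How it is judged:
By the outcome, as a careful person would: the job done as asked, in the order asked, and still so for the second after the job is handed in, with the robot touching nothing.
It also fails if it takes over 72 s, if anything falls off the work surface, if the arm or the gripper's body presses on something with over 40 N, if the wrist force passes 120 N, or if a joint passes its speed limit or range.

ROBOT

A 6-joint arm with a two-finger parallel gripper is mounted at the origin on a cart in front of the work surface, level with it; the furniture and walls round the work are solid. World frame = base frame: x ahead of the robot, y to its left, z up, the work surface at z = 0. Lengths are in m, angles in rad, forces in N, time in s.
With the tool pointing down it reaches from about 0.3 to 0.775 m from the base axis. Payload 14.6 kg.
Tool frame: the origin (TCP) lies at the very end of the fingers, on their centre line; the grasp point (between the pads) lies 19 mm behind it; z points along the fingers, y is the line along which they close (so a half turn about z gives the same grasp; the last joint's range is limited). The gripper opens to 94 mm and grips with 3 to 60 N. Pads are 16 mm wide; open, the fingers measure 119 mm over their backs; the gripper's body (75 mm by 177 mm) begins 78 mm behind the grasp point.
Start: joints at [1.08, 0.3, 1.521, -0, 1.321, -0.067], TCP at [0.226, 0.501, 0.205] pointing down, gripper open.
Joint ranges: [-3.03, 3.03], [-0.79, 2.21], [0.23, 2.52], [-1.04, 4.18], [0, 3.07], [-2.55, 2.55]. Speed limits (rad/s): [2.22, 2.22, 2.57, 3.14, 3.14, 3.14].

INTERFACE

Orientations are given as [roll, pitch, yaw] about the fixed x, y, z axes, in that order (R = Rz(yaw) Ry(pitch) Rx(roll)).
In Python, from station import * gives the robot as it stands.
- The arm moves only by the tool jog_arm, never from a script. Its argument "rows" is a list of rows, each a list of 3 entries, a list of its own where there are three numbers: the shift along the tool's x, y, z in m, then the turn about the tool's z in degrees, then the finger opening in m, from 0 to 0.094. A call has 1 to 12 rows; each row shifts and turns the commanded pose from where the row before left it, along the tool's axes as they then stand; what a row does not reach is not made up. A row lasts 1/12 s, in which the tool goes at most 41.7 mm and 7.16 degrees, less where a joint would pass 70% of its speed; a pose out of reach is approached as far as the arm can. A call is refused whole if a number of a shift passes 0.0417 or a number of a turn 7.16, either way. A call with a gripper value outside its range is refused whole. The fingers move at their own pace and stop on an object; "squeeze" is the grip in N (left out, the last holds). Time passes only in rows, so rows that do not move let the fingers close. It gives the time, the measured TCP pose, the force, the opening and the grip force at its end, in the units of the state.
- get_obs(): the state, without advancing time (a new reading comes with each control period).
- camera(name): name is "scene" or "top" or "wrist"; returns a dict with "image" (400x640x3 uint8, red, green, blue), "range_z" (400x640 float32, m along the optical axis (not along the pixel's ray), 0 where there is no reading), "K" (3x3 intrinsics, pixels), "world_from_camera" (4x4, takes a point from camera to world coordinates); the wrist camera has in their place "T_tool_cam" (4x4, takes a point from camera to tool coordinates, whose origin is the TCP and whose axes are the flange's). Camera axes: x right, y up, looking along -z (the intrinsics and any distortion apply to the point x, -y, -z); pixel columns grow to the right and rows downward; lengths in m; the calibration is good to about 2 mm. The wrist camera is an equidistant fisheye: a pixel r from the principal point sees the ray r / f radians off the axis. A picture is of the moment at which its call begins: read the wrist's pose just before it.
- hand_in(): hands the job in; it is judged then, once.
Trained networks look in a picture, given as the dict that the camera call returned (one of the last four; its "shot" number tells which), for a name from the list of things; names that differ only in an ending like _2 or _b are one class to them, and where a whole thing is asked for, a point or a joint stands for the part that bears it (a point fixed in the world has none). Each returns a list of dicts, best first, with "p" (0 to 1); they miss things now and then, are a little off and sometimes report something else, mostly with a low value. They report only what shows in the picture. A call takes as long as a camera call. They do not tell look-alikes from the thing itself.
- search_frame(label, picture): "at" ([column, row] as shares, 0 to 1, of the picture: columns of its width, rows of its height, amid what is visible of it).
- spot_point(label, picture): "at" ([column, row] as shares, 0 to 1, of the picture: columns of its width, rows of its height: a listed point, or the origin of a listed thing).
The state is a dict: "time_s": time; "qpos": joint angles; "joint_vel": joint speeds; "tau": joint torques, N m; "ee_pos": TCP position; "eef_rot": TCP orientation; "force": force on the tool from outside, world axes, zero at the start; "moment": the same for the moment, N m; "grip_width": finger opening in m; "grip_force": force on a finger pad.
Only numpy, scipy, OpenCV 4.12 (cv2) and the standard library are available. Lean on these libraries where they do the work, as an engineer would, in place of code of your own. Each camera call takes 0.05 s, during which the arm holds its last target. There are 200 camera calls.

## Working session

There is one attempt and no reset: what is moved stays moved. The work goes in short steps, Python scripts to look and compute and a tool call to move; the robot and the scene stay as the last step left them, time stands still between calls to the robot, and variables do not carry over. Pictures are saved under pics/ and viewed, at most 10 in all, crops included, and the job is handed in when it is done.

Besides the shell and the picture viewer there is one more tool, called after "Request:" as name(argument=value, ...) on one line, values as JSON. jog_arm: Moves the arm, as the interface text tells. Its arguments: {"type":"object","properties":{"rows":{"type":"array","items":{"type":"array"}},"squeeze":{"type":"number"}},"required":["rows"]}

```bash
ls; mkdir -p pics; cat > h.py <<'E'
from station import *
import numpy as np, cv2
def w_of(cam,u,v,z=None):
    K=np.array(cam["K"]);T=np.array(cam["world_from_camera"])
    d=np.array([(u-K[0,2])/K[0,0],-(v-K[1,2])/K[1,1],-1.0])
    if z is None:
        p=d*cam["range_z"][int(v),int(u)]
        return T[:3,:3]@p+T[:3,3]
    r=T[:3,:3]@d;o=T[:3,3]
    return o+r*(z-o[2])/r[2]
def cloud(cam):
    K=np.array(cam["K"]);T=np.array(cam["world_from_camera"]);Z=cam["range_z"]
    v,u=np.mgrid[:Z.shape[0],:Z.shape[1]]
    P=np.stack([(u-K[0,2])/K[0,0]*Z,-(v-K[1,2])/K[1,1]*Z,-Z],-1)
    return P@T[:3,:3].T+T[:3,3]
def save(n,im): cv2.imwrite(f"pics/{n}.png",im[...,::-1])
E
python3 - <<'E'
from h import *
o=get_obs();print({k:np.round(v,3) for k,v in o.items()})
a=camera("top");save("top",a["image"]);np.savez("top.npz",**{k:a[k] for k in("image","range_z","K","world_from_camera")})
for l in["unit","cartridge","stick","stick_tip","stick_handle","mouth","tray","mug","salt","tin","channel_end"]:
    for f in(search_frame,spot_point):
        if f is search_frame and l not in("unit","cartridge","stick"):continue
        for r in f(l,a):
            u,v=r["at"][0]*640,r["at"][1]*400
            print(l,f.__name__,round(r["p"],2),round(u),round(v),np.round(w_of(a,min(u,639),min(v,399)),3))
E
```

```text
pics
{'time_s': np.float64(0.0), 'qpos': array([ 1.08 ,  0.3  ,  1.522, -0.   ,  1.321, -0.067]), 'joint_vel': array([-0.   ,  0.001, -0.   ,  0.001,  0.001,  0.001]), 'tau': array([ 1.0000e-03, -5.3182e+01, -3.5274e+01,  7.1000e-02,  2.4000e-02,
       -0.0000e+00]), 'ee_pos': array([0.226, 0.501, 0.205]), 'eef_rot': array([-3.14 , -0.   ,  2.718]), 'force': array([0.191, 0.667, 0.617]), 'moment': array([ 0.009, -0.034,  0.01 ]), 'grip_force': np.float64(0.0), 'grip_width': np.float64(0.094)}
unit call 0.9 244 162 [0.581 0.247 0.063]
unit call 0.49 271 181 [0.551 0.196 0.022]
unit call 0.6 258 171 [0.566 0.22  0.057]
cartridge call 0.78 273 176 [0.561 0.192 0.025]
cartridge call 0.61 258 244 [0.419 0.22  0.011]
cartridge call 0.59 349 147 [0.63  0.029 0.013]
cartridge call 0.43 398 230 [ 0.453 -0.074  0.013]
cartridge call 0.25 245 160 [0.585 0.246 0.065]
cartridge call 0.7 262 243 [0.423 0.212 0.016]
cartridge call 0.6 272 178 [0.557 0.193 0.022]
cartridge call 0.5 350 150 [0.624 0.029 0.016]
stick call 0.68 396 227 [ 0.458 -0.07   0.015]
stick call 0.83 394 228 [ 0.457 -0.066  0.015]
stick_tip call 0.83 352 209 [0.497 0.021 0.001]
stick_tip call 0.59 262 166 [0.579 0.215 0.038]
stick_handle call 0.86 422 234 [ 0.444 -0.117  0.04 ]
mouth call 0.91 262 168 [0.582 0.216 0.007]
tray call 0.79 282 181 [0.553 0.172 0.007]
mug call 0.57 207 253 [0.4   0.321 0.029]
salt call 0.84 256 285 [0.343 0.214 0.09 ]
salt call 0.56 262 169 [0.58  0.216 0.008]
salt call 0.34 265 175 [0.565 0.21  0.021]
tin call 0.96 398 132 [ 0.653 -0.066  0.056]
```

View pics/top.png

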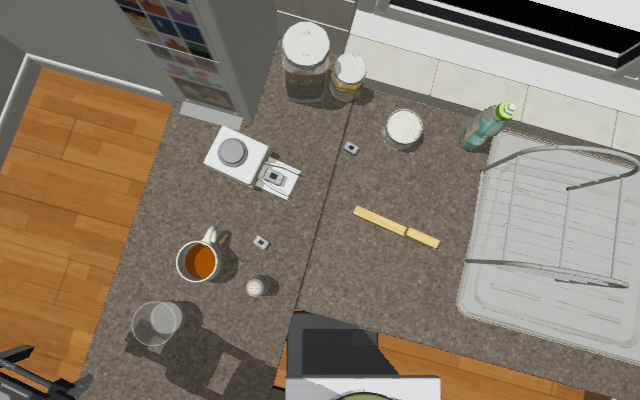

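The top view shows the unit at (240,155), with its tray at (282,181). The stick lies from its tip at (355,209) to its handle end at (438,245). Possible cartridges are at (273,177) in the tray, (261,243) and (350,148) on the worktop. The description says it lies in the tray, so I'll take that one and check its size in a crop.

```bash
python3 - <<'E'
from h import *
a=dict(np.load("top.npz"));P=cloud(a)
def reg(n,u0,u1,v0,v1,z0,z1):
    Q=P[v0:v1,u0:u1].reshape(-1,3);Q=Q[(Q[:,2]>z0)&(Q[:,2]<z1)]
    r=cv2.minAreaRect((Q[:,:2]*1000).astype(np.float32));print(n,len(Q),np.round(r[0],1),np.round(r[1],1),round(r[2],2),"zmed",round(np.median(Q[:,2])*1000,1));print(np.round(cv2.boxPoints(r)).tolist())
    return r
reg("unit all",195,305,115,205,.004,.09)
reg("unit top",195,280,115,190,.055,.067)
reg("cart tray",262,285,165,190,.0228,.03)
reg("cart2",250,272,233,252,.008,.03)
reg("cart3",340,360,138,158,.008,.03)
reg("stick",345,445,200,252,.008,.05)
reg("handle",345,445,200,252,.03,.05)
im=np.hstack([cv2.resize(a["image"][v:v+100,u:u+130],None,fx=3,fy=3,interpolation=cv2.INTER_CUBIC) for u,v in((190,110),)])
s=camera("scene");save("scene",s["image"]);save("crop",im)
for l in("unit","stick","cartridge"):print(l,[(np.round(r["at"],2),round(r["p"],2)) for r in search_frame(l,s)])
E
```

```text
unit all 4130 [599.9 246. ] [197.9 213.3] 4.44 zmed 59.5
[[493.0, 345.0], [509.0, 132.0], [707.0, 147.0], [690.0, 360.0]]
unit top 1652 [598.4 266. ] [107.2  89.9] 65.28 zmed 61.5
[[535.0, 236.0], [617.0, 198.0], [662.0, 296.0], [580.0, 333.0]]
cart tray 201 [565.4 190.5] [39.3 53.3] 64.91 zmed 24.2
[[533.0, 184.0], [581.0, 161.0], [598.0, 197.0], [550.0, 220.0]]
cart2 124 [424.2 215.3] [28.4 18.5] 55.01 zmed 13.0
[[408.0, 209.0], [424.0, 198.0], [440.0, 222.0], [425.0, 232.0]]
cart3 118 [630.   27.2] [28.2 19.7] 59.5 zmed 12.6
[[614.0, 20.0], [631.0, 10.0], [646.0, 34.0], [629.0, 44.0]]
stick 934 [458.7 -67.4] [189.2  20.8] 66.48 zmed 15.5
[[411.0, -150.0], [430.0, -158.0], [506.0, 15.0], [487.0, 24.0]]
handle 350 [ 437.  -117.1] [69.1 20.6] 66.05 zmed 41.5
[[414.0, -144.0], [432.0, -153.0], [460.0, -90.0], [442.0, -81.0]]
unit [(array([0.47, 0.39]), 0.74)]
stick [(array([0.59, 0.68]), 0.6), (array([0.33, 0.46]), 0.57), (array([0.47, 0.39]), 0.31), (array([0.48, 0.44]), 0.21)]
cartridge [(array([0.49, 0.44]), 0.67), (array([0.42, 0.51]), 0.53), (array([0.6 , 0.49]), 0.46)]
```

View pics/crop.png

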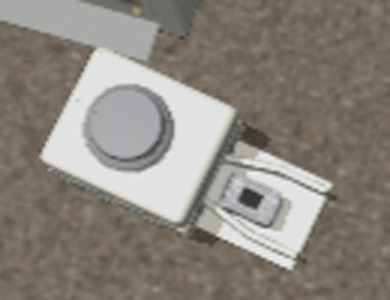

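View pics/scene.png

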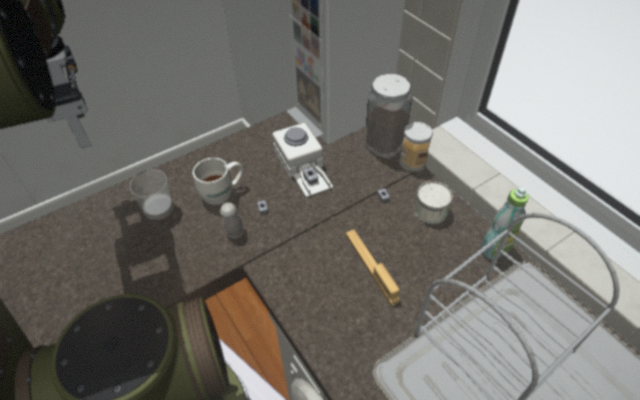

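The crop shows the 40x26 mm cartridge in the tray, at (274,176) in the top view; depth gives about 39 mm long there. The two loose ones measure only 28x19 mm, so they are look-alikes. The scene view shows the same layout, with nothing near the stick. I'm moving to the stick handle at (0.437,-0.118), yaw 66.4°.

Request:
jog_arm(rows=[[[-0.028, -0.03, 0], 0, 0.06], [[-0.028, -0.03, 0], 0, 0.06], [[-0.028, -0.03, 0], 0, 0.06], [[-0.028, -0.03, 0], 0, 0.06], [[-0.028, -0.03, 0], 0, 0.06], [[-0.028, -0.03, 0], 0, 0.06], [[-0.028, -0.03, 0], 0, 0.06], [[-0.028, -0.03, 0], 0, 0.06], [[-0.028, -0.03, 0], 0, 0.06], [[-0.028, -0.03, 0], 0, 0.06], [[-0.028, -0.03, 0], 0, 0.06], [[-0.028, -0.03, 0], 0, 0.06]])

```text
time_s: 1.95
ee_pos: [0.3846, 0.0329, 0.2058]
eef_rot: [3.141, 0.001, 2.718]
force: [0.9, 0.8, 0.1]
grip_width: 0.0597
grip_force: 0.0
```

Request:
jog_arm(rows=[[[-0.028, -0.029, 0], 0, 0.06], [[-0.028, -0.029, 0], 0, 0.06], [[-0.028, -0.029, 0], 0, 0.06], [[-0.027, -0.029, 0], 0, 0.06], [[0, 0, 0], 7.1, 0.06], [[0, 0, 0], 7.1, 0.06], [[0, 0, 0], 7.1, 0.06], [[0, 0, 0], 7.1, 0.06], [[0, 0, 0], 7.1, 0.06], [[0, 0, 0], 7.1, 0.06], [[0, 0, 0], 7.1, 0.06], [[0, 0, 0], 7.1, 0.06]])

```text
time_s: 2.95
ee_pos: [0.4379, -0.1164, 0.2055]
eef_rot: [3.141, 0.0, 1.72]
force: [-0.7, -0.2, 0.4]
grip_width: 0.0601
grip_force: 0.0
```

Request:
jog_arm(rows=[[[0, 0, 0.005], 7.1, 0.06], [[0, 0, 0.005], 7.1, 0.06], [[0, 0, 0.01], 7.1, 0.06], [[0, 0, 0.01], 7.1, 0.06], [[0, 0, 0.01], 4, 0.06], [[0, 0, 0], 0, 0.06], [[0, 0, 0], 0, 0.06]])

```text
time_s: 3.53
ee_pos: [0.4378, -0.1163, 0.1655]
eef_rot: [-3.141, 0.0, 1.163]
force: [-0.1, -0.3, 0.1]
grip_width: 0.0599
grip_force: 0.0
```

Request:
jog_arm(rows=[[[-0.001, 0, 0.03], 0, 0.06], [[0, 0, 0.03], 0, 0.06], [[0, 0, 0.03], 0, 0.06], [[0, 0, 0.03], 0, 0.06], [[0, 0, 0.02], 0, 0.06], [[0, 0, 0.01], 0, 0.06], [[0, 0, 0.0055], 0, 0.06], [[0, 0, 0], 0, 0.03], [[0, 0, 0], 0, 0.015], [[0, 0, 0], 0, 0.01], [[0, 0, 0], 0, 0.01], [[0, 0, 0], 0, 0.01]], squeeze=45)

```text
time_s: 4.53
ee_pos: [0.4379, -0.1174, 0.0107]
eef_rot: [3.14, -0.0, 1.161]
force: [0.0, -0.4, 1.1]
grip_width: 0.0297
grip_force: 0.0
```

Request:
jog_arm(rows=[[[0, 0, 0], 0, 0.01], [[0, 0, 0], 0, 0.01], [[0, 0, 0], 0, 0.01]])

```text
time_s: 4.78
ee_pos: [0.4376, -0.1173, 0.0103]
eef_rot: [3.141, 0.0, 1.161]
force: [-1.8, 1.0, 5.1]
grip_width: 0.0196
grip_force: 45.0
```

Request:
jog_arm(rows=[[[0, 0, -0.01], 0, 0.01], [[0, 0, -0.02], 0, 0.01], [[0, 0, -0.02], 0, 0.01], [[0, 0, 0], 0, 0.01]])

```text
time_s: 5.12
ee_pos: [0.4391, -0.1178, 0.0635]
eef_rot: [3.137, -0.0, 1.161]
force: [1.2, 0.2, -0.6]
grip_width: 0.0194
grip_force: 45.0
```

```bash
python3 - <<'E'
from h import *
a=dict(np.load("top.npz"));P=cloud(a)
K=a["K"];Ti=np.linalg.inv(a["world_from_camera"])
O=np.array([.5802,.2265]);th=np.radians(65.3)
ex=np.array([np.cos(th),np.sin(th)]);ey=np.array([-ex[1],ex[0]])
# rectified view of plane z=.024 in unit frame, x right(-95..10), y up(+50..-50), 6px/mm
xs=np.arange(-95,20,1/6.);ys=np.arange(50,-50,-1/6.)
X,Y=np.meshgrid(xs/1000,ys/1000)
W=np.stack([O[0]+X*ex[0]+Y*ey[0],O[1]+X*ex[1]+Y*ey[1],np.full_like(X,.024)],-1)
C=W@Ti[:3,:3].T+Ti[:3,3]
u=K[0,0]*C[...,0]/-C[...,2]+K[0,2];v=-K[1,1]*C[...,1]/-C[...,2]+K[1,2]
im=cv2.remap(a["image"],u.astype(np.float32),v.astype(np.float32),cv2.INTER_CUBIC)
for x in range(-90,20,10):cv2.line(im,(int((x+95)*6),0),(int((x+95)*6),6 if x%50 else 20),(255,0,0),1)
cv2.line(im,(0,300),(690,300),(255,0,0),1)
save("rect",im)
# depth based in unit frame
Q=P[115:205,195:305].reshape(-1,3);d=Q[:,:2]-O;U=np.c_[d@ex,d@ey,Q[:,2]]*1000
def st(n,m):
    A=U[m];print(n,len(A),"x",np.percentile(A[:,0],[1,50,99]).round(1),"y",np.percentile(A[:,1],[1,50,99]).round(1),"z",np.median(A[:,2]).round(1))
st("top",(abs(U[:,2]-61.5)<3)&(abs(U[:,1])<60)&(U[:,0]>-30)&(U[:,0]<110))
st("cap",(abs(U[:,2]-76)<3)&(abs(U[:,1])<60)&(U[:,0]>-30)&(U[:,0]<110))
st("base",(abs(U[:,2]-6)<2.5)&(abs(U[:,1])<60)&(U[:,0]<-10)&(U[:,0]>-100))
m=(abs(U[:,2]-24)<1.5)&(abs(U[:,1])<14)&(U[:,0]<-15);st("cart",m)
print(cv2.minAreaRect(U[m][:,:2].astype(np.float32)))
o=get_obs();print(o["ee_pos"],o["eef_rot"],o["force"])
E
```

```text
top 1471 x [-8.2 30.9 94.7] y [-43.1   2.9  43.4] z 61.6
cap 411 x [28.1 49.6 71.9] y [-22.1   0.2  22.6] z 76.8
base 585 x [-84.4 -57.4 -10.9] y [-35.3  -0.5  38.5] z 5.9
cart 153 x [-58.4 -40.4 -20. ] y [-10.6   1.9  13.6] z 24.0
((-39.15185546875, 1.3641948699951172), (24.66412925720215, 38.67955017089844), 89.61027526855469)
[ 0.43908935 -0.11782498  0.06349228] [ 3.13657979e+00 -3.51605018e-04  1.16102986e+00] [ 1.15929382  0.21337473 -0.61279599]
```

View pics/rect.png

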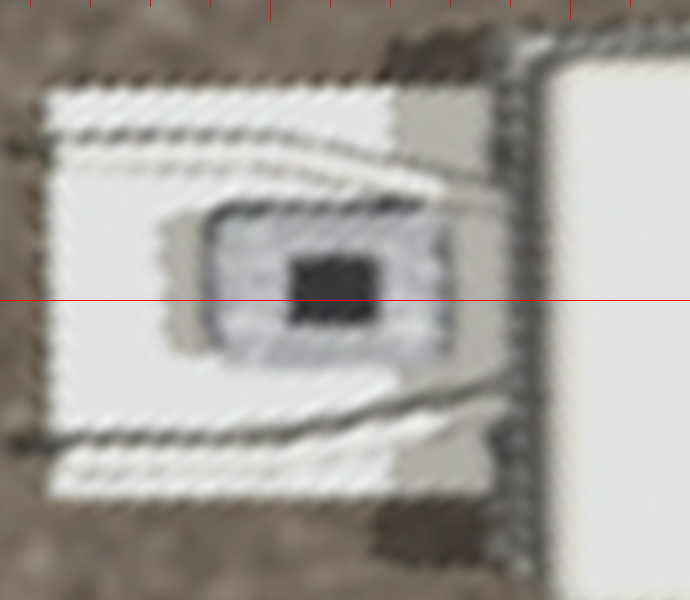

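The rectified view shows the cartridge centred at (330,287), so unit x≈-40, y≈+2 mm, with its tail at x≈-60 and aligned with the channel. The tray walls lie symmetric about the line at rows 150 and 437, so the unit pose is right to about 1 mm. Next I bring the stick in line behind it.

Request:
jog_arm(rows=[[[0, 0, 0], 1.2, 0.01], [[0.015, -0.002, 0], 0, 0.01], [[0.022, -0.003, 0], 0, 0.01], [[0.022, -0.003, 0], 0, 0.01], [[0.022, -0.003, 0], 0, 0.01], [[0.022, -0.003, 0], 0, 0.01], [[0.02, -0.002, 0], 0, 0.01], [[0.01, 0, 0.01], 0, 0.01], [[0, 0, 0.015], 0, 0.01], [[0, 0, 0.013], 0, 0.01], [[0, 0, 0.0065], 0, 0.01], [[0, 0, 0], 0, 0.01]])

```text
time_s: 6.12
ee_pos: [0.4772, 0.0103, 0.0136]
eef_rot: [-3.138, 0.001, 1.139]
force: [-0.3, 0.2, -0.7]
grip_width: 0.0196
grip_force: 45.0
```

```bash
cat >> h.py <<'E'
O=np.array([.5802,.2265]);th=np.radians(65.3)
ex=np.array([np.cos(th),np.sin(th)]);ey=np.array([-ex[1],ex[0]])
def st():
    o=get_obs();d=o["ee_pos"][:2]-O;f=o["force"]
    print("t",round(o["time_s"],2),"tcp unit",(1000*d@ex).round(1),(1000*d@ey).round(1),"z",(1000*o["ee_pos"][2]).round(1),"rpy",np.degrees(o["eef_rot"]).round(2),"f unit",(f[:2]@ex).round(2),(f[:2]@ey).round(2),round(f[2],2),"grip",o["grip_width"])
def rect(a,z,x0=-110,x1=20,s=5):
    K=a["K"];Ti=np.linalg.inv(a["world_from_camera"])
    X,Y=np.meshgrid(np.arange(x0,x1,1/s)/1000,np.arange(50,-50,-1/s)/1000)
    W=np.stack([O[0]+X*ex[0]+Y*ey[0],O[1]+X*ex[1]+Y*ey[1],np.full_like(X,z)],-1)
    C=W@Ti[:3,:3].T+Ti[:3,3]
    u=K[0,0]*C[...,0]/-C[...,2]+K[0,2];v=-K[1,1]*C[...,1]/-C[...,2]+K[1,2]
    return cv2.remap(a["image"],u.astype(np.float32),v.astype(np.float32),cv2.INTER_CUBIC)
E
python3 - <<'E'
from h import *
st()
a=camera("top");P=cloud(a)
im=rect(a,.0235,-150,20,4);cv2.line(im,(0,200),(680,200),(255,0,0),1)
for x in range(-150,20,10):cv2.line(im,((x+150)*4,0),((x+150)*4,6 if x%50 else 20),(255,0,0),1)
save("pre",im)
d=P[...,:2]-O;U=np.dstack([d@ex,d@ey,P[...,2]])*1000
m=(U[...,0]>-150)&(U[...,0]<-80)&(abs(U[...,1])<25)&(U[...,2]>12)&(U[...,2]<40)
A=U[m];print(len(A),A[:,0].max(),np.median(A[:,2]))
for lo in(-150,-120,-100):
    B=A[(A[:,0]>lo)&(A[:,0]<lo+20)];print(lo,len(B),B[:,1].min() if len(B) else 0,B[:,1].max() if len(B) else 0,np.median(B[:,2]) if len(B) else 0)
E
```

```text
t 6.12 tcp unit -239.5 3.2 z 13.6 rpy [-1.7981e+02  8.0000e-02  6.5280e+01] f unit 0.06 0.34 -0.69 grip 0.01963390797885215
272 -80.34822025760606 16.850104963971937
-150 91 -7.566071295034286 12.658264091222897 17.134965280269256
-120 91 -7.305734389044294 12.553760765885338 16.733891781648303
-100 46 -24.484526402436742 24.43056134343703 16.126676954481223
```

View pics/pre.png

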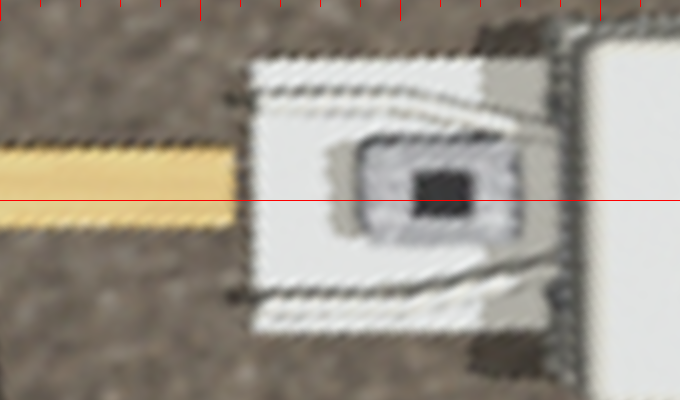

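The pre-insert view shows the stick tip at (235,188), so x≈-91 and y≈+2.6 mm, parallel to the channel. The underside is only about 3 mm up. I need to raise it 5.5 mm and shift 2 mm.

Request:
jog_arm(rows=[[[0, 0.001, -0.003], 0, 0.01], [[0, 0.001, -0.0025], 0, 0.01], [[0, 0, 0], 0, 0.01], [[0.007, 0, 0], 0, 0.01], [[0.008, 0, 0], 0, 0.01], [[0.005, 0, 0], 0, 0.01], [[0, 0, 0], 0, 0.01], [[0, 0, 0], 0, 0.01], [[0, 0, 0], 0, 0.01]])

```text
time_s: 6.92
ee_pos: [0.4885, 0.0277, 0.0208]
eef_rot: [-3.141, 0.0, 1.14]
force: [-0.2, -0.4, -1.1]
grip_width: 0.0199
grip_force: 45.0
```

```bash
python3 -c "
from h import *
st()"
```

```text
t 6.92 tcp unit -219.0 0.2 z 20.8 rpy [-1.7999e+02  1.0000e-02  6.5340e+01] f unit -0.47 0.03 -1.12 grip 0.019888685878815014
```

Request:
jog_arm(rows=[[[0.004, 0, 0.0005], 0, 0.01], [[0.003, 0, 0.0005], 0, 0.01], [[0.003, 0, 0], 0, 0.01], [[0.003, 0, 0], 0, 0.01], [[0.003, 0, 0], 0, 0.01], [[0.003, 0, 0], 0, 0.01], [[0.003, 0, 0], 0, 0.01], [[0.003, 0, 0], 0, 0.01]])

```text
time_s: 7.58
ee_pos: [0.4992, 0.0506, 0.0199]
eef_rot: [3.142, 0.0, 1.14]
force: [-0.4, 0.3, -0.5]
grip_width: 0.0197
grip_force: 45.0
```

Request:
jog_arm(rows=[[[0.003, 0, 0], 0, 0.01], [[0.003, 0, 0], 0, 0.01], [[0.003, 0, 0], 0, 0.01], [[0.003, 0, 0], 0, 0.01], [[0.003, 0, 0], 0, 0.01]])

```text
time_s: 8.0
ee_pos: [0.5055, 0.0642, 0.0199]
eef_rot: [3.142, -0.0, 1.14]
force: [0.3, -1.4, -1.0]
grip_width: 0.0197
grip_force: 45.0
```

```bash
python3 - <<'E'
from h import *
st()
a=camera("top");im=rect(a,.0235,-110,30,5);cv2.line(im,(0,250),(700,250),(255,0,0),1);save("mid",im)
E
```

```text
t 8.0 tcp unit -178.7 0.0 z 19.9 rpy [180.    -0.    65.32] f unit -1.16 -0.88 -1.0 grip 0.019683228037333585
```

View pics/mid.png

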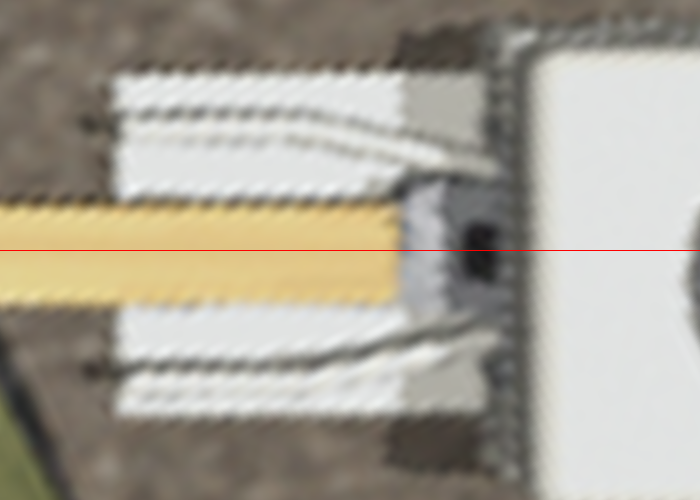

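The mid view shows the cartridge straight, with its nose under the cover, and the tip in contact at (400,252), x≈-30. Forces are about 1 N, so I push on.

Request:
jog_arm(rows=[[[0.003, 0, 0], 0, 0.01], [[0.003, 0, 0], 0, 0.01], [[0.003, 0, 0], 0, 0.01], [[0.003, 0, 0], 0, 0.01], [[0.003, 0, 0], 0, 0.01], [[0.003, 0, 0], 0, 0.01]])

```text
time_s: 8.55
ee_pos: [0.513, 0.0806, 0.02]
eef_rot: [3.142, -0.0, 1.14]
force: [0.5, -1.3, -1.0]
grip_width: 0.0197
grip_force: 45.0
```

Request:
jog_arm(rows=[[[0.003, 0, 0], 0, 0.01], [[0.003, 0, 0], 0, 0.01], [[0.003, 0, 0], 0, 0.01], [[0.003, 0, 0], 0, 0.01], [[0.003, 0, 0], 0, 0.01]])

```text
time_s: 8.97
ee_pos: [0.5192, 0.0942, 0.0199]
eef_rot: [-3.142, 0.0, 1.14]
force: [0.5, -0.5, -0.6]
grip_width: 0.0198
grip_force: 45.0
```

Request:
jog_arm(rows=[[[0.002, 0, 0], 0, 0.01], [[0.002, 0, 0], 0, 0.01], [[0.001, 0, 0], 0, 0.01], [[0.001, 0, 0], 0, 0.01]])

```text
time_s: 9.3
ee_pos: [0.5217, 0.0994, 0.0199]
eef_rot: [-3.141, 0.0, 1.14]
force: [0.1, -1.6, 0.3]
grip_width: 0.0196
grip_force: 45.0
```

```bash
python3 -c "
from h import *
st()"
```

```text
t 9.3 tcp unit -139.9 0.1 z 19.9 rpy [-1.7999e+02  1.0000e-02  6.5320e+01] f unit -1.43 -0.82 0.26 grip 0.019579072176245774
```

Request:
jog_arm(rows=[[[0.001, 0, 0], 0, 0.01], [[0.001, 0, 0], 0, 0.01], [[0.001, 0, 0], 0, 0.01], [[0.001, 0, 0], 0, 0.01], [[0.001, 0, 0], 0, 0.01], [[0.001, 0, 0], 0, 0.01]])

```text
time_s: 9.8
ee_pos: [0.5241, 0.1046, 0.0199]
eef_rot: [-3.141, 0.0, 1.14]
force: [-0.8, -3.4, 0.4]
grip_width: 0.02
grip_force: 45.0
```

Request:
jog_arm(rows=[[[0.001, 0, 0], 0, 0.01], [[0.001, 0, 0], 0, 0.01], [[0.001, 0, 0], 0, 0.01], [[0.001, 0, 0], 0, 0.01], [[0.001, 0, 0], 0, 0.01]])

```text
time_s: 10.22
ee_pos: [0.5263, 0.1095, 0.0199]
eef_rot: [-3.142, 0.0, 1.14]
force: [-1.4, -4.6, -0.9]
grip_width: 0.0196
grip_force: 45.0
```

```bash
python3 -c "
from h import *
st()"
```

```text
t 10.22 tcp unit -128.9 0.1 z 19.9 rpy [-179.99    0.     65.32] f unit -4.72 -0.63 -0.88 grip 0.01961796923949022
```

Request:
jog_arm(rows=[[[-0.0001, 0, 0], 0, 0.01], [[0, 0, 0], 0, 0.01]])

```text
time_s: 10.38
ee_pos: [0.5263, 0.1095, 0.02]
eef_rot: [3.141, -0.0, 1.14]
force: [0.7, -0.3, -1.0]
grip_width: 0.0193
grip_force: 45.0
```

Request:
jog_arm(rows=[[[-0.0001, 0, 0], 0, 0.01], [[0, 0, 0], 0, 0.01]])

```text
time_s: 10.55
ee_pos: [0.5262, 0.1093, 0.02]
eef_rot: [3.141, -0.0, 1.14]
force: [0.6, 0.5, -0.6]
grip_width: 0.0195
grip_force: 45.0
```

Request:
jog_arm(rows=[[[-0.0001, 0, 0], 0, 0.01], [[0, 0, 0], 0, 0.01]])

```text
time_s: 10.72
ee_pos: [0.5261, 0.1092, 0.02]
eef_rot: [3.142, -0.0, 1.14]
force: [-0.4, 0.3, -0.4]
grip_width: 0.0202
grip_force: 45.0
```

Request:
jog_arm(rows=[[[-0.0002, 0, 0], 0, 0.01], [[0, 0, 0], 0, 0.01]])

```text
time_s: 10.88
ee_pos: [0.526, 0.1089, 0.0199]
eef_rot: [-3.142, -0.0, 1.14]
force: [0.1, 0.1, -1.2]
grip_width: 0.0197
grip_force: 45.0
```

Request:
jog_arm(rows=[[[-0.0003, 0, 0], 0, 0.01], [[0, 0, 0], 0, 0.01]])

```text
time_s: 11.05
ee_pos: [0.5259, 0.1086, 0.02]
eef_rot: [3.142, -0.0, 1.14]
force: [-0.5, -0.0, -1.0]
grip_width: 0.0201
grip_force: 45.0
```

Request:
jog_arm(rows=[[[0.0004, 0, 0], 0, 0.01], [[0, 0, 0], 0, 0.01]])

```text
time_s: 11.22
ee_pos: [0.5261, 0.109, 0.02]
eef_rot: [3.142, -0.0, 1.14]
force: [-0.4, 0.9, -1.2]
grip_width: 0.0197
grip_force: 45.0
```

Request:
jog_arm(rows=[[[0.0004, 0, 0], 0, 0.01], [[0, 0, 0], 0, 0.01]])

```text
time_s: 11.38
ee_pos: [0.5262, 0.1094, 0.0199]
eef_rot: [3.142, 0.0, 1.14]
force: [-0.7, 0.4, -1.9]
grip_width: 0.0197
grip_force: 45.0
```

Request:
jog_arm(rows=[[[0.0005, 0, 0], 0, 0.01], [[0.0005, 0, 0], 0, 0.01]])

```text
time_s: 11.55
ee_pos: [0.5265, 0.11, 0.0199]
eef_rot: [-3.141, 0.001, 1.14]
force: [-1.1, -4.0, 1.4]
grip_width: 0.0197
grip_force: 45.0
```

The arm is very stiff: backing off 0.1 mm drops the force to zero. For safety I'll use a light grip as a slip-limiter while feeling for the stop.

Request:
jog_arm(rows=[[[0, 0, 0], 0, 0.01], [[0.0004, 0, 0], 0, 0.01], [[0.0004, 0, 0], 0, 0.01], [[0.0004, 0, 0], 0, 0.01], [[0.0004, 0, 0], 0, 0.01]], squeeze=8)

```text
time_s: 11.97
ee_pos: [0.5273, 0.1117, 0.0199]
eef_rot: [-3.141, 0.0, 1.14]
force: [-1.8, -2.8, -0.1]
grip_width: 0.0199
grip_force: 8.0
```

Request:
jog_arm(rows=[[[0.0004, 0, 0], 0, 0.01], [[0.0004, 0, 0], 0, 0.01], [[0.0004, 0, 0], 0, 0.01], [[0.0004, 0, 0], 0, 0.01]])

```text
time_s: 12.3
ee_pos: [0.528, 0.1132, 0.0199]
eef_rot: [-3.142, 0.0, 1.14]
force: [-0.9, -3.1, -0.3]
grip_width: 0.0197
grip_force: 8.0
```

Request:
jog_arm(rows=[[[0.0004, 0, 0], 0, 0.01], [[0.0004, 0, 0], 0, 0.01], [[0.0004, 0, 0], 0, 0.01]])

```text
time_s: 12.55
ee_pos: [0.5285, 0.1143, 0.0199]
eef_rot: [-3.142, 0.0, 1.14]
force: [-1.0, -2.7, -0.5]
grip_width: 0.02
grip_force: 8.0
```

```bash
python3 -c "
from h import *
st()"
```

```text
t 12.55 tcp unit -123.5 0.1 z 19.9 rpy [-180.      0.     65.32] f unit -2.9 -0.22 -0.46 grip 0.019999558102720676
```

Request:
jog_arm(rows=[[[0.0004, 0, 0], 0, 0.01], [[0.0004, 0, 0], 0, 0.01], [[0.0004, 0, 0], 0, 0.01], [[0.0004, 0, 0], 0, 0.01]])

```text
time_s: 12.88
ee_pos: [0.5292, 0.1158, 0.0199]
eef_rot: [-3.142, 0.0, 1.14]
force: [-1.3, -3.8, -1.1]
grip_width: 0.0198
grip_force: 8.0
```

Request:
jog_arm(rows=[[[0.0004, 0, 0], 0, 0.01], [[0.0004, 0, 0], 0, 0.01], [[0.0004, 0, 0], 0, 0.01], [[0.0004, 0, 0], 0, 0.01]])

```text
time_s: 13.22
ee_pos: [0.5298, 0.1172, 0.02]
eef_rot: [-3.142, 0.0, 1.14]
force: [-1.3, -2.0, -0.7]
grip_width: 0.0201
grip_force: 8.0
```

Request:
jog_arm(rows=[[[0.0004, 0, 0], 0, 0.01], [[0.0004, 0, 0], 0, 0.01], [[0.0004, 0, 0], 0, 0.01], [[0.0004, 0, 0], 0, 0.01]])

```text
time_s: 13.55
ee_pos: [0.5305, 0.1187, 0.02]
eef_rot: [3.142, -0.0, 1.14]
force: [-0.6, -2.8, -0.3]
grip_width: 0.0202
grip_force: 8.0
```

```bash
cat >> h.py <<'E'
def step():
    o=get_obs();t=1000*(o["ee_pos"][:2]-O)@ex
    a=camera("top");P=cloud(a);d=P[...,:2]-O;U=np.dstack([d@ex,d@ey,P[...,2]])*1000
    A=U[(abs(U[...,1])<8)&(U[...,0]>t)&(U[...,0]<-15)];h=A[(A[:,2]>44)&(A[:,2]<60)];f=A[(A[:,2]>15)&(A[:,2]<28)]
    print("tcp",t.round(1),"handle front max",h[:,0].max().round(1) if len(h) else None,"foot min",f[:,0].min().round(1),len(h),len(f),"z",np.median(h[:,2]) if len(h) else 0,np.median(f[:,2]))
    return a
E
python3 -c "
from h import *
a=step();im=rect(a,.05,-150,-10,5);save('step',im)
st()"
```

```text
tcp -118.7 handle front max None foot min -64.9 0 66 z 0 23.146107948524786
t 13.6 tcp unit -118.7 0.1 z 19.9 rpy [180.    -0.    65.32] f unit -2.4 -0.49 -1.2 grip 0.020419765030782702
```

View pics/step.png

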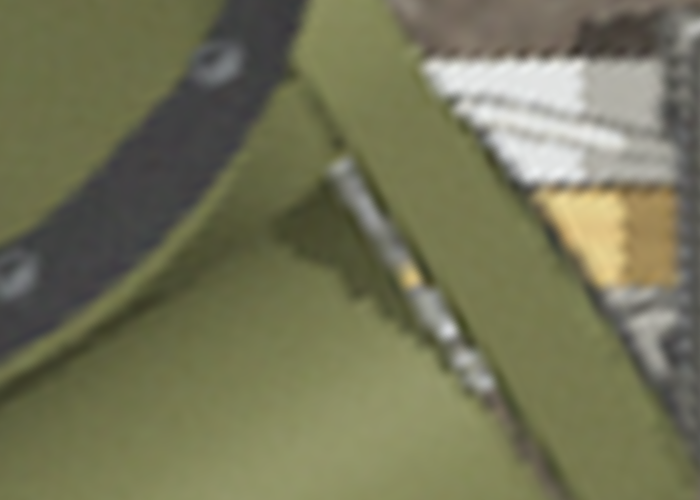

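The step view is blocked by the arm, so I'll check for slip with the wrist camera's depth.

```bash
cat >> h.py <<'E'
def wstep():
    a=camera("wrist");K=np.array(a["K"]);T=np.array(a["T_tool_cam"]);Z=a["range_z"]
    v,u=np.mgrid[:400,:640];x=(u-K[0,2])/K[0,0];y=(v-K[1,2])/K[1,1];r=np.hypot(x,y)+1e-9;k=np.tan(np.minimum(r,1.5))/r
    P=np.stack([x*k*Z,-y*k*Z,-Z],-1)@T[:3,:3].T+T[:3,3];P=P*1000
    P[(Z<=0)|(r>1.5)]=np.nan
    return a,P
E
python3 - <<'E'
from h import *
a,P=wstep();print(np.array(a["T_tool_cam"]).round(3).tolist())
A=P[np.isfinite(P[...,0])];A=A[(abs(A[:,1])<8)]
h=A[abs(A[:,2]+32)<5];f=A[abs(A[:,2]+4)<5]
for n,q in(("handle",h),("foot",f)):
    print(n,len(q),np.percentile(q[:,0],[0,1,5,50,95,99,100]).round(1) if len(q) else 0, np.median(q[:,2]) if len(q) else 0)
save("wrist",a["image"])
E
```

```text
[[-0.0, 0.973, 0.231, 0.066], [1.0, 0.0, 0.0, -0.001], [0.0, 0.231, -0.973, -0.178], [0.0, 0.0, 0.0, 1.0]]
handle 3085 [-16.7 -15.4 -12.9  13.1 108.6 109.5 110.6] -30.534943036820973
foot 3768 [ 32.2  33.5  36.5  71.3 105.7 109.  111.7] -2.6308119758461923
```

View pics/wrist.png

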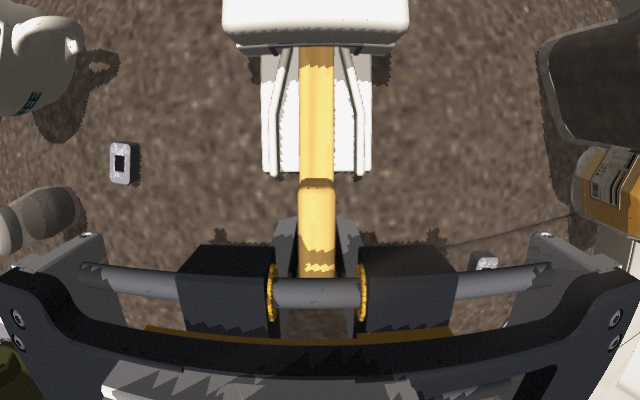

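The wrist view shows the stick running straight from the fingers at (316,260) into the channel at (316,50). The handle step is at tool x≈33.5 mm, as expected, so there was no slip. The nose is at about x=70, and I carry on.

Request:
jog_arm(rows=[[[0.0004, 0, 0], 0, 0.01], [[0.0004, 0, 0], 0, 0.01], [[0.0004, 0, 0], 0, 0.01], [[0.0004, 0, 0], 0, 0.01]])

```text
time_s: 13.98
ee_pos: [0.5312, 0.1201, 0.0199]
eef_rot: [-3.142, 0.0, 1.14]
force: [-0.8, -2.5, -0.6]
grip_width: 0.0203
grip_force: 8.0
```

Request:
jog_arm(rows=[[[0.0004, 0, 0], 0, 0.01], [[0.0004, 0, 0], 0, 0.01], [[0.0004, 0, 0], 0, 0.01], [[0.0004, 0, 0], 0, 0.01]])

```text
time_s: 14.32
ee_pos: [0.5318, 0.1216, 0.0199]
eef_rot: [-3.142, 0.0, 1.14]
force: [-1.3, -2.6, -0.1]
grip_width: 0.02
grip_force: 8.0
```

Request:
jog_arm(rows=[[[0.0004, 0, 0], 0, 0.01], [[0.0004, 0, 0], 0, 0.01], [[0.0004, 0, 0], 0, 0.01], [[0.0004, 0, 0], 0, 0.01]])

```text
time_s: 14.65
ee_pos: [0.5325, 0.123, 0.0199]
eef_rot: [3.142, 0.0, 1.14]
force: [-0.8, -3.0, -0.8]
grip_width: 0.02
grip_force: 8.0
```

Still steady drag; the nose is at about 75.

Request:
jog_arm(rows=[[[0.0004, 0, 0], 0, 0.01], [[0.0004, 0, 0], 0, 0.01], [[0.0004, 0, 0], 0, 0.01], [[0.0004, 0, 0], 0, 0.01]])

```text
time_s: 14.98
ee_pos: [0.533, 0.1241, 0.0199]
eef_rot: [-3.141, 0.001, 1.14]
force: [-2.1, -7.3, 0.7]
grip_width: 0.02
grip_force: 8.0
```

Request:
jog_arm(rows=[[[0.0004, 0, 0], 0, 0.01], [[0.0004, 0, 0], 0, 0.01], [[0.0004, 0, 0], 0, 0.01], [[0.0004, 0, 0], 0, 0.01]])

```text
time_s: 15.32
ee_pos: [0.5333, 0.1249, 0.0197]
eef_rot: [-3.141, 0.002, 1.14]
force: [-5.9, -10.7, 1.3]
grip_width: 0.02
grip_force: 8.0
```

That is the stop: the force rose to 12 N. I tighten the grip and hold.

Request:
jog_arm(rows=[[[0, 0, 0], 0, 0.01], [[0, 0, 0], 0, 0.01], [[0, 0, 0], 0, 0.01]], squeeze=30)

```text
time_s: 15.57
ee_pos: [0.5333, 0.1249, 0.0197]
eef_rot: [-3.141, 0.002, 1.14]
force: [-4.9, -11.4, 1.8]
grip_width: 0.0198
grip_force: 30.0
```

Request:
jog_arm(rows=[[[0, 0, 0], 0, 0.01], [[0, 0, 0], 0, 0.01]])

```text
time_s: 15.73
ee_pos: [0.5332, 0.1249, 0.0197]
eef_rot: [-3.141, 0.002, 1.14]
force: [-4.8, -10.6, 0.9]
grip_width: 0.0197
grip_force: 30.0
```

```bash
python3 - <<'E'
from h import *
st()
a,P=wstep()
A=P[np.isfinite(P[...,0])];A=A[(abs(A[:,1])<8)];f=A[abs(A[:,2]+4)<5]
print(np.percentile(f[:,0],[0,1,5]).round(1))
for i in range(3):
    camera("wrist");st()
E
```

```text
t 15.73 tcp unit -111.9 0.2 z 19.7 rpy [-1.7994e+02  1.2000e-01  6.5310e+01] f unit -11.6 -0.04 0.93 grip 0.01965749183301157
[31.1 32.8 35. ]
t 15.83 tcp unit -112.0 0.2 z 19.7 rpy [-1.7994e+02  1.3000e-01  6.5310e+01] f unit -12.52 -0.54 1.11 grip 0.019890508742379322
t 15.88 tcp unit -111.9 0.2 z 19.7 rpy [-1.7994e+02  1.2000e-01  6.5310e+01] f unit -11.3 0.19 1.61 grip 0.019816079736215124
t 15.93 tcp unit -111.9 0.2 z 19.7 rpy [-1.7995e+02  1.2000e-01  6.5310e+01] f unit -11.59 0.32 1.31 grip 0.01969089074033086
```

A steady push of about 12 N. I keep holding for more than a second.

Request:
jog_arm(rows=[[[0, 0, 0], 0, 0.01], [[0, 0, 0], 0, 0.01], [[0, 0, 0], 0, 0.01], [[0, 0, 0], 0, 0.01], [[0, 0, 0], 0, 0.01], [[0, 0, 0], 0, 0.01]])

```text
time_s: 16.43
ee_pos: [0.5333, 0.1249, 0.0197]
eef_rot: [-3.141, 0.002, 1.14]
force: [-5.3, -11.5, 2.0]
grip_width: 0.0195
grip_force: 30.0
```

Request:
jog_arm(rows=[[[0, 0, 0], 0, 0.01], [[0, 0, 0], 0, 0.01], [[0, 0, 0], 0, 0.01], [[0, 0, 0], 0, 0.01], [[0, 0, 0], 0, 0.01], [[0, 0, 0], 0, 0.01], [[0, 0, 0], 0, 0.01], [[0, 0, 0], 0, 0.01], [[0, 0, 0], 0, 0.01]])

```text
time_s: 17.18
ee_pos: [0.5332, 0.1249, 0.0197]
eef_rot: [-3.141, 0.002, 1.14]
force: [-4.5, -11.2, 0.6]
grip_width: 0.0199
grip_force: 30.0
```

Request:
jog_arm(rows=[[[-0.002, 0, 0], 0, 0.01], [[-0.006, 0, 0], 0, 0.01], [[-0.01, 0, 0], 0, 0.01], [[-0.014, 0, 0], 0, 0.01], [[-0.014, 0, 0], 0, 0.01], [[-0.014, 0, 0], 0, 0.01], [[-0.014, 0, 0], 0, 0.01], [[-0.014, 0, 0], 0, 0.01], [[-0.014, 0, 0], 0, 0.01], [[-0.014, 0, 0], 0, 0.01], [[-0.014, 0, 0], 0, 0.01], [[-0.012, 0, 0], 0, 0.01]])

```text
time_s: 18.18
ee_pos: [0.4738, -0.0046, 0.02]
eef_rot: [3.142, -0.0, 1.139]
force: [0.0, 0.0, -1.4]
grip_width: 0.0197
grip_force: 30.0
```

Request:
jog_arm(rows=[[[-0.014, 0, 0], 0, 0.01], [[-0.018, 0, 0], 0, 0.01], [[-0.02, 0, 0], 0, 0.01], [[-0.02, 0, 0], 0, 0.01], [[-0.02, 0, 0], 0, 0.01], [[-0.014, 0, 0], 0, 0.01], [[-0.008, 0, 0], 0, 0.01], [[0, 0, 0], 0, 0.01], [[0, 0, 0], 0, 0.01], [[0, 0, 0], 0, 0.01]])

```text
time_s: 19.02
ee_pos: [0.4271, -0.1063, 0.02]
eef_rot: [3.141, -0.0, 1.14]
force: [0.6, -0.6, -0.6]
grip_width: 0.0199
grip_force: 30.0
```

```bash
python3 - <<'E'
from h import *
st()
a,P=wstep();o=get_obs()
A=P[np.isfinite(P[...,0])];A=A[(abs(A[:,1])<7)];Z=o["ee_pos"][2]*1000-A[:,2]
for x in (-10,0,10,20,40,60,80,100,120,140,160):
    m=abs(A[:,0]-x)<4;print(x,m.sum(),np.median(Z[m]).round(1) if m.any() else "")
E
```

```text
t 19.02 tcp unit -366.4 -0.0 z 20.0 rpy [ 1.7999e+02 -1.0000e-02  6.5330e+01] f unit -0.34 -0.77 -0.62 grip 0.019948574585024022
-10 342 50.7
0 384 50.7
10 390 50.7
20 3230 151.0
40 330 22.8
60 364 22.8
80 347 22.9
100 337 23.0
120 320 23.0
140 72 23.0
160 0
```

The stick is out and level, with about 9.5 mm to descend.

Request:
jog_arm(rows=[[[0, 0, 0.003], 0, 0.01], [[0, 0, 0.003], 0, 0.01], [[0, 0, 0.0015], 0, 0.01], [[0, 0, 0.001], 0, 0.01], [[0, 0, 0.0005], 0, 0.01], [[0, 0, 0], 0, 0.01]])

```text
time_s: 19.57
ee_pos: [0.4269, -0.1067, 0.0108]
eef_rot: [-3.141, 0.0, 1.14]
force: [0.1, -0.0, -0.4]
grip_width: 0.0198
grip_force: 30.0
```

Request:
jog_arm(rows=[[[0, 0, 0.0003], 0, 0.01], [[0, 0, 0], 0, 0.01]])

```text
time_s: 19.73
ee_pos: [0.427, -0.1067, 0.0107]
eef_rot: [3.142, 0.0, 1.14]
force: [-0.1, 0.1, -1.5]
grip_width: 0.0198
grip_force: 30.0
```

Request:
jog_arm(rows=[[[0, 0, 0.0003], 0, 0.01], [[0, 0, 0], 0, 0.01]])

```text
time_s: 19.9
ee_pos: [0.427, -0.1068, 0.0104]
eef_rot: [3.141, -0.0, 1.14]
force: [-0.1, -0.8, -1.5]
grip_width: 0.0196
grip_force: 30.0
```

Request:
jog_arm(rows=[[[0, 0, 0.0002], 0, 0.01], [[0, 0, 0], 0, 0.01], [[0, 0, 0], 0, 0.021], [[0, 0, 0], 0, 0.024], [[0, 0, 0], 0, 0.03], [[0, 0, 0], 0, 0.04], [[0, 0, 0], 0, 0.05], [[0, 0, 0], 0, 0.05], [[0, 0, 0], 0, 0.05]], squeeze=5)

```text
time_s: 20.65
ee_pos: [0.4269, -0.1067, 0.0101]
eef_rot: [-3.142, 0.0, 1.14]
force: [-0.8, 0.4, 1.0]
grip_width: 0.0494
grip_force: 0.0
```

Request:
jog_arm(rows=[[[0, 0, -0.005], 0, 0.05], [[0, 0, -0.01], 0, 0.05], [[0, 0, -0.02], 0, 0.05], [[0, 0, -0.03], 0, 0.05], [[0, 0, -0.03], 0, 0.05], [[0, 0, -0.03], 0, 0.05], [[0, 0, -0.03], 0, 0.05], [[0, 0, 0], 0, 0.05], [[0, 0, 0], 0, 0.05]])

```text
time_s: 21.4
ee_pos: [0.4275, -0.1069, 0.167]
eef_rot: [3.138, -0.0, 1.14]
force: [0.4, 0.4, 0.4]
grip_width: 0.0499
grip_force: 0.0
```

```bash
python3 - <<'E'
from h import *
st()
a,P=wstep();o=get_obs();save("final_w",a["image"])
A=P[np.isfinite(P[...,0])];Z=o["ee_pos"][2]*1000-A[:,2]
m=(abs(A[:,1])<20)&(abs(A[:,0])<170)&(Z>9)&(Z<60);B=A[m];print(cv2.minAreaRect(B[:,:2].astype(np.float32)))
for x in (0,20,50,80,120):
    q=(abs(A[:,1])<6)&(abs(A[:,0]-x)<4);print(x,np.median(Z[q]).round(1) if q.any() else "")
b=camera("top");save("final_t",b["image"])
for l in("mug","salt","tin"):
    for r in spot_point(l,b)[:1]:print(l,np.round(r["at"]*np.array([640,400])))
E
```

```text
t 21.4 tcp unit -366.7 -0.5 z 167.0 rpy [ 1.7979e+02 -2.0000e-02  6.5320e+01] f unit 0.58 -0.18 0.37 grip 0.04989286878350511
((-6.857696533203125, 0.7806415557861328), (27.13367462158203, 309.4248352050781), 87.40120697021484)
0 39.6
20 297.2
50 11.7
80 11.3
120 11.5
mug [209. 254.]
salt [257. 284.]
tin [398. 131.]
```

View pics/final_w.png

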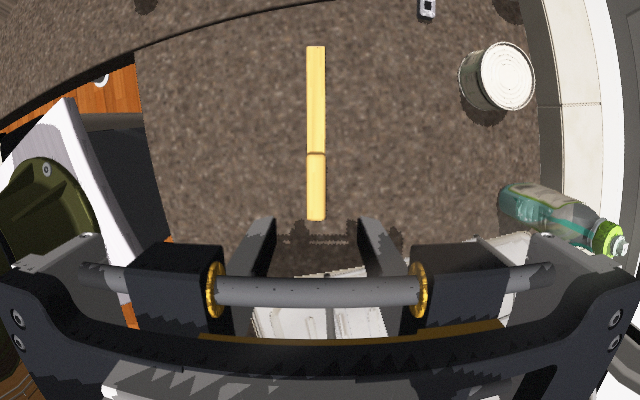

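The wrist view shows the stick lying upright and flat from (316,48) to (316,220), released and clear of everything. The mug, salt shaker and tin are where they were. I'm handing in.

```bash
python3 -c "
from station import *
print(hand_in())"
```

```text
the job is handed in; nothing more can be done
None
```

The cartridge is fed in to the end stop and was held there at about 12 N for nearly 2 s, with no force reading above about 12.5 N. The stick is out and lying flat on the worktop on its underside, the mug, salt shaker and tin are undisturbed, and the job was handed in at about 21 s; it returned no verdict.

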